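# Load the bench tape dispenser with the roll at the back of the tape stand

## Robot

A 6-joint arm with a two-finger parallel gripper is mounted at the origin on a cart in front of the work surface, level with it; the furniture and walls round the work are solid. World frame = base frame: x ahead of the robot, y to its left, z up, the work surface at z = 0. Lengths are in mm, angles in rad, forces in N, time in s.
With the tool pointing down it reaches from about 350 to 775 mm from the base axis. Payload 7.3 kg.
Tool frame: the origin (TCP) lies at the very end of the fingers, on their centre line; the grasp point (between the pads) lies 19 mm behind it; z points along the fingers, y is the line along which they close (so a half turn about z gives the same grasp; the last joint's range is limited). The gripper opens to 92 mm and grips with 3 to 60 N. Pads are 19 mm wide; open, the fingers measure 130 mm over their backs; the gripper's body (75 mm by 190 mm) begins 47 mm behind the grasp point.
Start: joints at [-1.424, 0.342, 1.524, -0, 1.275, -0.146], TCP at [151.555, -502.669, 226.741] pointing down, gripper open.
Joint ranges: [-2.53, 2.53], [-0.77, 2.02], [0.04, 2.7], [-1, 4.14], [0.28, 2.66], [-3.11, 3.11]. Speed limits (rad/s): [2.57, 2.57, 3.14, 3.14, 3.14, 3.14].

## Interface

Orientations are given as [roll, pitch, yaw] about the fixed x, y, z axes, in that order (R = Rz(yaw) Ry(pitch) Rx(roll)).
In Python, from plant import get_obs, vision, workorder gives the robot as it stands.
- The arm moves only by the shell command python3 -m pendant 'ROWS' [OPENING]. ROWS is a JSON object of lists of equal length, an entry for each row: "dp": the shift along the tool's x, y, z in m, a list of three; "rotation": the turn, a rotation vector about the tool's x, y, z in rad, a list of three. A call has 1 to 8 rows; each row is the pose to reach, as a shift and turn from the pose commanded when the call began, along the tool's axes at that moment; what a row does not reach only later rows make up. A row lasts 1/8 s, in which the tool goes at most 62.5 mm and 10.7 degrees, less where a joint would pass 70% of its speed; a pose out of reach is approached as far as the arm can. A call with a gripper value outside its range is refused whole. OPENING is the finger opening in m, from 0 to 0.0918, set as the call begins (- or left out, the last holds). The fingers move at their own pace and stop on an object; the grip force is fixed at half the most. Time passes only in rows, so rows that repeat a pose let the fingers close. It gives the time, the measured TCP pose, the force, the opening and the grip force at its end, in the units of the state.
- get_obs(): the state, without advancing time (a new reading comes with each control period).
- vision.capture(name): name is "side" or "top"; returns a dict with "pixels" (400x640x3 uint8, red, green, blue), "vfov" (degrees; the focal length in pixels is half the picture's height over the tangent of half this angle, whatever the lens; pixels are square), "cx", "cy" (the principal point, pixels), "pose" (4x4, takes a point from camera to world coordinates). Camera axes: x right, y up, looking along -z (the intrinsics and any distortion apply to the point x, -y, -z); pixel columns grow to the right and rows downward; lengths in mm; the calibration is good to about 2 mm. A picture is of the moment at which its call begins. There is no depth.
- workorder.close_job(): hands the job in; it is judged then, once.
The state is a dict: "time": time; "joint_positions": joint angles; "dq": joint speeds; "tau": joint torques, N m; "tool_pos": TCP position; "tcp_rot": TCP orientation; "contact_force": force on the tool from outside, world axes, zero at the start; "moment": the same for the moment, N m; "grip_width": finger opening in mm; "finger_force": force on a finger pad.
Only numpy, scipy, OpenCV 4.12 (cv2) and the standard library are available. Lean on these libraries where they do the work, as an engineer would, in place of code of your own. Each camera call takes 0.05 s, during which the arm holds its last target. There are 200 camera calls.

## Task

Put the wide masking-tape roll into the tape dispenser. It hangs innermost on the full tape stand, so first slide the two rolls in front of it off the arm and hang both on the empty stand; then set the masking-tape roll upright on the dispenser's two rollers, between its cheeks, and finally hang the other two rolls back on the first stand, each in the very place it had. Leave the flux tin, the loupe and the side cutters where they are.

Things in the scene. Friction and masses are not known exactly. Their poses are not given: they have to be found in the camera images.
- tape_stand: Full stand, fixed: 205x96x10 mm grey foot; 12 mm rod rises at x=+95 mm, then runs level along its -x, axis at z=95, y=0, to a cap at x=-95. Two collars (x=+21.5, -30.5) and the cap are 17 mm thick. Places: x=+47.5 innermost, -4.5 middle, -56.5 front. Rolls hang by the bore, centre z=82; lift 13 mm and slide to -x past the cap to free them. Origin on the bench, z up.
- spare_stand: Empty stand, fixed to the bench: the same in every measure, and with the same frame, as the full one. Its arm is free at the start; a roll goes on with its bore centred on the arm (centre z=95 mm), from beyond the cap along +x, and is then lowered 13 mm on the rod between the collars.
- dispenser: Tape dispenser, fixed: dark base 150x62x13 mm; two grey cheeks 33 mm apart (along y), upright to z=46, flared outward to z=61 mm; two rollers, 16 mm diameter, along y, at x=-24 and +24, z=26 mm. Toothed cutter at x=-60 to -83, up to z=44 mm. A seated masking roll has its axis along y and its centre near x=0, y=0, z=74 mm. Origin on the bench, z up, -x is the cutter end.
- masking_roll: Wide buff roll of masking tape: 92 mm outside diameter, 38 mm bore, 24 mm wide, about 110 g. Origin at its centre, x along the roll's axis (level, along the arm). Starts innermost on the full stand. Grip any roll from above across its flat faces at the top of the rim; the rod runs below: the masking roll's rim is 27 mm thick from outside to bore.
- insulating_roll: Black roll of insulating tape: 76 mm outside diameter, 38 mm bore (rim 19 mm thick), 19 mm wide, about 70 g. Origin at its centre, x along the roll's axis. Starts in the middle or the front place of the full stand; beside each roll there are at least 27 mm free for a finger.
- film_roll: Narrow amber roll of film tape, the smallest: 68 mm outside diameter, 38 mm bore (rim 15 mm thick; the collars beside it stand 2.5 mm above the rod, so keep fingertips within about 11 mm of its top), 12 mm wide, about 40 g. Origin at its centre, x along the roll's axis. Starts in the front or the middle place of the full stand.
- flux_tin: Round flat tin, red lid over white, 52 mm diameter, 23 mm high, standing on the bench. Origin at the centre of its underside. To be left alone.
- loupe: Small black eye loupe, 37 mm diameter, 30 mm high, standing on its wide rim. Origin at the centre of its underside. To be left alone.
- side_cutters: Small side cutters with blue and yellow handles, 112x48x11 mm, lying on the bench. Origin at the centre of the underside, y along the tool. To be left alone.
Not all that is in view belongs to the job. Leave any purple or yellow look-alike of the film_roll alone.

How it is judged:
By the outcome, as a careful person would: the job done as asked, in the order asked, and still so for the second after the job is handed in, with the robot touching nothing.
It also fails if it takes over 128 s, if anything falls off the work surface, if the arm or the gripper's body presses on something with over 40 N, if the wrist force passes 120 N, or if a joint passes its speed limit or range.

## Working session

There is one attempt and no reset: what is moved stays moved. The work goes in short steps, Python scripts to look and compute and a shell command to move; the robot and the scene stay as the last step left them, time stands still between calls to the robot, and variables do not carry over. Pictures are saved under pics/ and viewed, at most 15 in all, crops included, and the job is handed in when it is done.

```bash
mkdir -p pics; ls; python3 - <<'E'
from plant import get_obs, vision
import cv2,numpy as np
for n in("side","top"):
    c=vision.capture(n); cv2.imwrite(f"pics/{n}0.png",c["pixels"][...,::-1]); print(n,c["vfov"],c["cx"],c["cy"],[k for k in c]);print(np.round(c["pose"],4).tolist())
    np.save(f"pics/{n}0.npy",c,allow_pickle=True)
print(get_obs())
E
```

```text
pics
side 49.75366012985207 310.6627257460685 201.23657465548985 ['pixels', 'vfov', 'cx', 'cy', 'pose']
[[0.9371, 0.1905, -0.2925, 134.2893], [-0.3491, 0.5042, -0.7899, -992.8276], [-0.003, 0.8423, 0.539, 753.9273], [0.0, 0.0, 0.0, 1.0]]
top 42.59552445988445 311.51850405521486 190.88203177490723 ['pixels', 'vfov', 'cx', 'cy', 'pose']
[[0.0028, 0.999, -0.0435, 415.6198], [-1.0, 0.0026, -0.0057, -8.2925], [-0.0056, 0.0435, 0.999, 1541.6658], [0.0, 0.0, 0.0, 1.0]]
{'time': 0.1, 'joint_positions': array([-1.42399090e+00,  3.42649821e-01,  1.52492726e+00, -1.68194809e-05,
        1.27543634e+00, -1.46007421e-01]), 'dq': array([-0.0011011 ,  0.00017532, -0.00402159, -0.00082138,  0.00056232,
       -0.00171925]), 'tau': array([ 3.09971118e-03, -4.32003522e+01, -2.44695210e+01,  7.21084583e-02,
        5.26239944e-02, -4.97244434e-05]), 'tool_pos': array([ 151.49609476, -502.27165965,  226.11413876]), 'tcp_rot': array([-3.14018467e+00, -1.90792523e-04,  2.92817624e-01]), 'contact_force': array([ 0.13935662,  0.71488459, -0.06497367]), 'moment': array([ 0.03816498, -0.02823425, -0.00559084]), 'finger_force': 0.0, 'grip_width': 91.62314821651604}
```

View pics/side0.png

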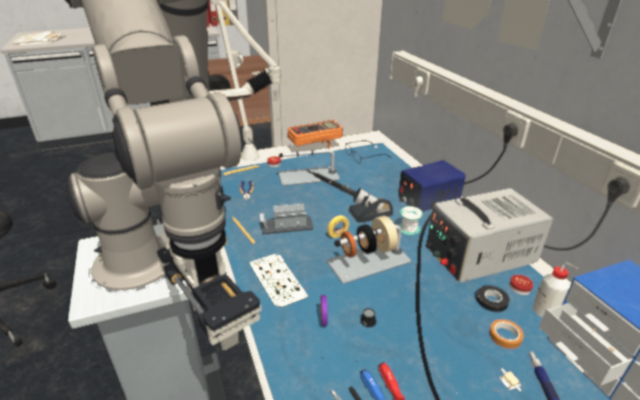

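View pics/top0.png

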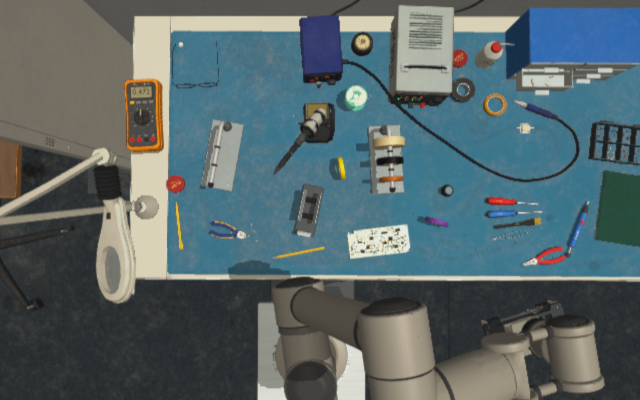

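The side view shows the full stand at about (370,255), with rolls at (347,243), (366,237) and (387,235). The dispenser is at (287,218) and the spare stand at (310,175).

In the top view the full stand is at (386,160), the spare at (222,155) and the dispenser at (309,210). There are three candidates for the film roll:
- The amber roll on the stand at (386,180) fits the description.
- The yellow roll at (340,168) is a look-alike.
- The purple roll at (433,221) is a look-alike.

I'll check this in enlarged crops.

```bash
python3 - <<'E'
import cv2
t=cv2.imread("pics/top0.png")[110:245,190:420]; cv2.imwrite("pics/tc.png",cv2.resize(t,None,fx=3.4,fy=3.4,interpolation=cv2.INTER_CUBIC))
t=cv2.imread("pics/side0.png")[160:290,225:425]; cv2.imwrite("pics/sc.png",cv2.resize(t,None,fx=4,fy=4,interpolation=cv2.INTER_CUBIC))
E
```

```text
(no output)
```

View pics/tc.png

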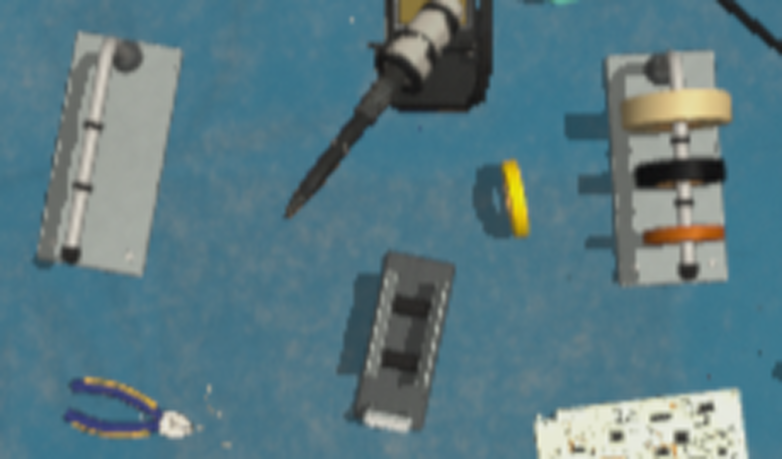

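View pics/sc.png

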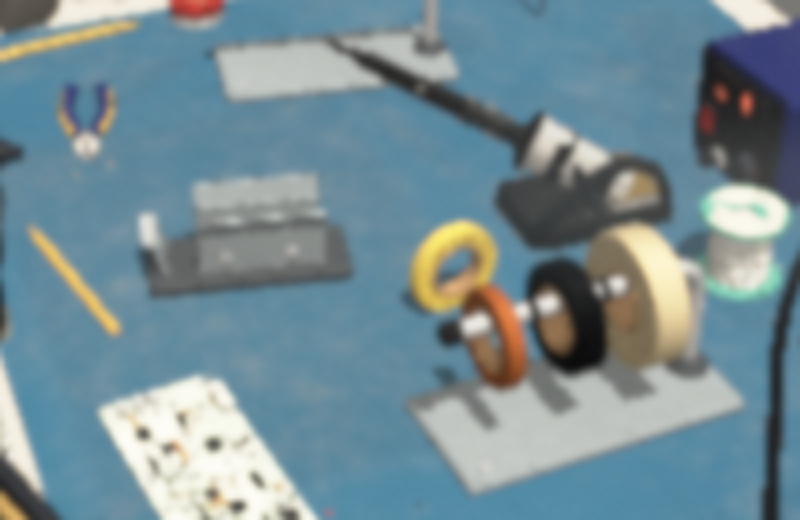

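The crops confirm the film roll: it is the amber-orange one on the stand at (386,180), in the front place. The black insulating roll is in the middle at (388,161) and the buff masking roll is innermost. The yellow ring stands loose on the bench and isn't part of the job. Next I measure the fixtures.

```bash
cat > h.py <<'E'
import numpy as np,cv2
from plant import get_obs, vision
def load(n): return np.load(f"pics/{n}.npy",allow_pickle=True).item()
def ray(c,uv):
    uv=np.atleast_2d(uv).astype(float); f=200/np.tan(np.radians(c["vfov"])/2)
    d=np.c_[(uv[:,0]-c["cx"])/f,-(uv[:,1]-c["cy"])/f,-np.ones(len(uv))]
    P=np.array(c["pose"]); return P[:3,3],d@P[:3,:3].T
def onz(c,uv,z):
    o,d=ray(c,uv); return (o+d*((z-o[2])/d[:,2])[:,None])
def proj(c,X):
    P=np.array(c["pose"]); q=(np.atleast_2d(X)-P[:3,3])@P[:3,:3]; f=200/np.tan(np.radians(c["vfov"])/2)
    return np.c_[c["cx"]-f*q[:,0]/q[:,2],c["cy"]+f*q[:,1]/q[:,2]]
def snap(n,name):
    c=vision.capture(n); np.save(f"pics/{name}.npy",c,allow_pickle=True); return c
E
python3 - <<'E'
from h import *
c=load("top0"); im=c["pixels"]; K=4
big=cv2.resize(im,None,fx=K,fy=K,interpolation=cv2.INTER_CUBIC)
hsv=cv2.cvtColor(big,cv2.COLOR_RGB2HSV)
def rect(name,roi,mask,z):
    x0,y0,x1,y1=[K*v for v in roi]; m=np.zeros_like(mask); m[y0:y1,x0:x1]=mask[y0:y1,x0:x1]
    m=cv2.morphologyEx(m,cv2.MORPH_OPEN,np.ones((5,5),np.uint8))
    cs=max(cv2.findContours(m,0,1)[0],key=cv2.contourArea)[:,0]
    uv=(cs+.5)/K-.5; w=onz(c,uv,z)
    r=cv2.minAreaRect(w[:,:2].astype(np.float32)); print(name,np.round(r[0],1),np.round(r[1],1),round(r[2],2))
    return r
low=((hsv[...,1]<75)).astype(np.uint8)*255
rect("full",(365,120,410,200),low,10)
rect("spare",(198,115,248,195),low,10)
dk=((hsv[...,1]<90)).astype(np.uint8)*255
rect("disp",(285,180,328,240),dk,13)
# rod pixels z~95+ , caps, roll colours
H,S,V=[hsv[...,i].astype(int) for i in range(3)]
def cen(name,roi,m,z):
    x0,y0,x1,y1=[K*v for v in roi]; ys,xs=np.nonzero(m[y0:y1,x0:x1])
    uv=np.c_[xs+x0+.5,ys+y0+.5]/K-.5
    w=onz(c,uv,z)[:,:2]; r=cv2.minAreaRect(w.astype(np.float32)); print(name,len(w),"mean",np.round(w.mean(0),1),"rect",np.round(r[0],1),np.round(r[1],1),round(r[2],1)); return w
for n,roi in(("rodF",(380,125,398,185)),("rodS",(205,120,226,182))):
    w=cen(n,roi,(V>195)&(S<40),95); print(cv2.fitLine(w.astype(np.float32),cv2.DIST_HUBER,0,.01,.01).ravel())
cen("film",(375,170,410,188),(S>150)&(H<16),95)
cen("mask",(365,130,412,152),(S>60)&(H>12)&(H<30)&(V>120),110)
cen("ins",(374,153,406,168),(V<65),110)
cen("capF",(383,185,400,196),(V<70),95); cen("capS",(203,178,217,190),(V<60),95)
E
```

```text
full [ 579.3 -224.4] [208.4 106.3] 3.12
spare [590.5 269.6] [ 99.  208.2] 80.68
disp [419.5   7.5] [ 80.5 166.6] 75.59
rodF 420 mean [ 573.5 -223.5] rect [ 575.3 -223.5] [155.8   4.5] 3.0
[ 9.9840230e-01  5.6505546e-02  5.7393024e+02 -2.2348949e+02]
rodS 1108 mean [585.6 271.2] rect [585.3 271.3] [  4.6 161.9] 80.4
[ 9.8594004e-01 -1.6709964e-01  5.8577039e+02  2.7119794e+02]
film 1300 mean [ 514.1 -224.1] rect [ 514.5 -223.6] [11.8 64.5] 4.0
mask 4170 mean [ 618.6 -219. ] rect [ 617.3 -217.9] [31.2 83.4] 2.4
ins 2623 mean [ 564.4 -217.5] rect [ 564.3 -217.7] [21.1 74.3] 4.8
capF 247 mean [ 483.1 -226.7] rect [ 483.1 -226.7] [12.7 10.6] 89.8
capS 233 mean [495.3 286.4] rect [494.6 286.3] [10.6 12.1] 0.1
```

```bash
python3 - <<'E'
from h import *
t=load("top0"); s=load("side0")
cr=lambda p:np.array(p)/3.4+[190,110]; cs=lambda p:np.array(p)/4+[225,160]
for n,p,z in [("F col in",(681,140),95),("F col out",(684,203),95),("F cap",(689,270),95),("F film",(683,233),112),("F ins",(680,172),112),("F mask",(677,105),120),("S col in",(93,125),95),("S col out",(82,186),95),("S cap",(71,255),95),("S foot TL",(79,33),10),("S TR",(181,48),10),("S BR",(142,275),10),("S BL",(40,262),10),("F TR",(714,52),10),("F BR",(727,279),10),("F BL",(619,285),10),("F TL",(606,57),10),
 ("D TL",(388,253),13),("D TR",(455,264),13),("D BL",(352,421),13),("D BR",(420,431),13)]:
    print("top",n,onz(t,cr(p)-.35,z).round(1)[0])
for n,p,z in [("F foot L",(411,402),10),("F foot near",(474,492),10),("F foot R",(742,402),10),("F cap",(449,331),95),
 ("S foot BL",(233,99),10),("S foot TL",(217,46),10),("S foot BR",(457,76),10),("D BL",(152,295),13),("D BR",(350,276),13)]:
    print("side",n,onz(s,cs(p)-.4,z).round(1)[0])
E
```

```text
top F col in [ 592.7 -221.6   95. ]
top F col out [ 540.1 -223.9   95. ]
top F cap [ 484.4 -227.9   95. ]
top F film [ 513.9 -220.5  112. ]
top F ins [ 564.2 -218.2  112. ]
top F mask [ 618.4 -214.8  120. ]
top S col in [604.2 268.4  95. ]
top S col out [553.1 277.   95. ]
top S cap [495.5 285.5  95. ]
top S foot TL [697.1 297.9  10. ]
top S TR [683.9 207.5  10. ]
top S BR [482.8 240.1  10. ]
top S BL [494. 330.  10.]
top F TR [ 681.2 -263.6   10. ]
top F BR [ 480.6 -274.1   10. ]
top F BL [ 475.1 -179.3   10. ]
top F TL [ 676.6 -168.3   10. ]
top D TL [502.5  23.6  13. ]
top D TR [493.  -35.2  13. ]
top D BL [355.4  54.6  13. ]
top D BR [346.8  -4.9  13. ]
side F foot L [ 478.7 -188.    10. ]
side F foot near [ 482.8 -280.4   10. ]
side F foot R [ 682.7 -264.8   10. ]
side F cap [ 486.6 -226.2   95. ]
side S foot BL [486.6 231.1  10. ]
side S foot TL [501.2 326.2  10. ]
side S foot BR [681.  199.9  10. ]
side D BL [348.5 -17.9  13. ]
side D BR [488.9 -46.3  13. ]
```

```bash
cat >> h.py <<'E'
from scipy.spatial.transform import Rotation as R
def plan(x,y,z,yaw):
    o=get_obs(); A=R.from_euler('xyz',o["tcp_rot"]); B=R.from_euler('xyz',[np.pi,0,yaw])
    print("dp",(A.inv().apply(np.array([x,y,z])-o["tool_pos"])/1e3).round(4),"rot",(A.inv()*B).as_rotvec().round(4),"t",round(o["time"],2),"q",np.round(o["joint_positions"],2))
E
python3 - <<'E'
from h import *
s=load("side0")
b=onz(s,(430,248),0)[0];print(b.round(0))
for z in(100,130,160,190,220): print(z,proj(s,[b[0],b[1],z]).round(0),proj(load("top0"),[b[0],b[1],z]).round(0))
plan(514,-225,190,1.627)
E
```

```text
[ 769. -230.    0.]
100 [[436. 218.]] [[393.  89.]]
130 [[437. 209.]] [[395.  86.]]
160 [[439. 199.]] [[396.  83.]]
190 [[441. 189.]] [[398.  81.]]
220 [[443. 179.]] [[400.  78.]]
dp [ 0.4271 -0.1608  0.0364] rot [-1.1000e-03 -1.1000e-03 -1.3342e+00] t 0.1 q [-1.42  0.34  1.52 -0.    1.28 -0.15]
```

```bash
python3 -m pendant '{"dp":[[0.427,-0.161,0.03],[0.427,-0.161,0.03],[0.427,-0.161,0.03],[0.427,-0.161,0.03],[0.427,-0.161,0.03],[0.427,-0.161,0.03],[0.427,-0.161,0.03],[0.427,-0.161,0.03]],"rotation":[[0,0,-1.334],[0,0,-1.334],[0,0,-1.334],[0,0,-1.334],[0,0,-1.334],[0,0,-1.334],[0,0,-1.334],[0,0,-1.334]]}' 0.03
python3 -m pendant '{"dp":[[0,0,0],[0,0,0],[0,0,0]],"rotation":[[0,0,0],[0,0,0],[0,0,0]]}'
python3 -c "
from h import *
plan(514,-225,106,1.627)
t=snap('top','t1');s=snap('side','s1')
a=cv2.resize(t['pixels'][110:210,330:450],None,fx=4,fy=4,interpolation=2);b=cv2.resize(s['pixels'][180:280,310:430],None,fx=4,fy=4,interpolation=2)
cv2.imwrite('pics/a1.png',np.vstack([a,b])[...,::-1][:,:,:][:600] if 0 else cv2.resize(np.hstack([a,b]),(800,333))[...,::-1])"
```

```text
time: 1.1
tool_pos: [515.7, -222.6, 195.9]
tcp_rot: [-3.141, -0.001, 1.632]
contact_force: [0.5, -0.4, -0.1]
grip_width: 30.1
finger_force: 0.0
time: 1.48
tool_pos: [512.9, -226.5, 196.9]
tcp_rot: [-3.141, 0.0, 1.624]
contact_force: [0.3, -1.0, -0.0]
grip_width: 29.9
finger_force: 0.0
dp [0.0015 0.0011 0.0909] rot [-0.0001  0.0004 -0.0029] t 1.48 q [-0.55  0.43  1.47 -0.    1.24 -0.61]
```

View pics/a1.png

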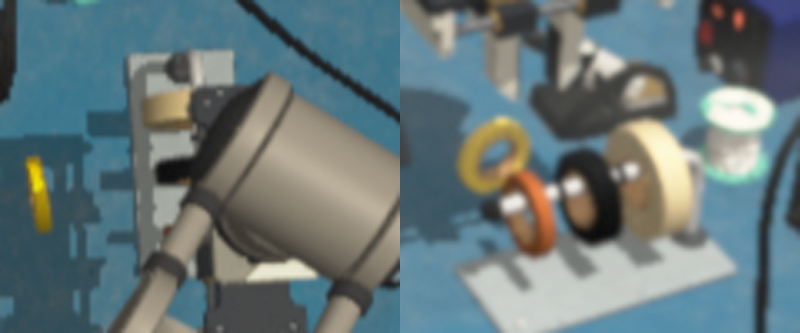

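The side view shows both fingers still above the film roll, roughly in line with it (roll at about (345,243) px). I descend and grip.

```bash
python3 -m pendant '{"dp":[[0.0015,0.001,0.04],[0.0015,0.001,0.07],[0.0015,0.001,0.085],[0.0015,0.001,0.09],[0.0015,0.001,0.09],[0.0015,0.001,0.09]],"rotation":[[0,0,0],[0,0,0],[0,0,0],[0,0,0],[0,0,0],[0,0,0]]}'
python3 -c "
from h import *
s=snap('side','s2')
cv2.imwrite('pics/a2.png',cv2.resize(s['pixels'][180:290,300:430],None,fx=5,fy=5,interpolation=2)[...,::-1])"
```

```text
time: 2.33
tool_pos: [515.4, -224.1, 107.8]
tcp_rot: [3.14, 0.001, 1.627]
contact_force: [0.1, 0.1, -0.2]
grip_width: 29.9
finger_force: 0.0
```

View pics/a2.png

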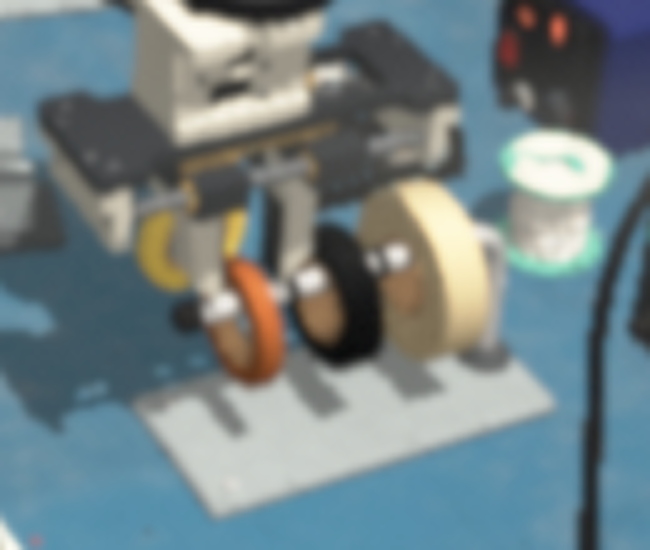

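The fingers straddle the film roll at crop (205,285) and (290,270), with the roll's top at (240,262). Now I close and lift 13 mm.

```bash
python3 -m pendant '{"dp":[[0,0,0.001],[0,0,0.001],[0,0,0.001],[0,0,0.001],[0,0,0.001]],"rotation":[[0,0,0],[0,0,0],[0,0,0],[0,0,0],[0,0,0]]}' 0.0
python3 -m pendant '{"dp":[[0,0,-0.004],[0,0,-0.009],[0,0,-0.013],[0,0,-0.013],[0,0,-0.013]],"rotation":[[0,0,0],[0,0,0],[0,0,0],[0,0,0],[0,0,0]]}'
python3 -c "
from h import *
s=snap('side','s3');print(get_obs()['tool_pos'])
cv2.imwrite('pics/a3.png',cv2.resize(s['pixels'][190:280,310:420],None,fx=4,fy=4,interpolation=2)[...,::-1])"
```

```text
time: 3.0
tool_pos: [514.9, -223.8, 105.8]
tcp_rot: [3.141, 0.0, 1.627]
contact_force: [0.5, 0.6, 1.2]
grip_width: 11.4
finger_force: 30.0
time: 3.62
tool_pos: [514.8, -223.7, 118.7]
tcp_rot: [-3.142, 0.0, 1.627]
contact_force: [0.1, -0.6, -0.1]
grip_width: 11.7
finger_force: 30.0
[ 514.74302858 -223.68575753  118.59965079]
```

View pics/a3.png

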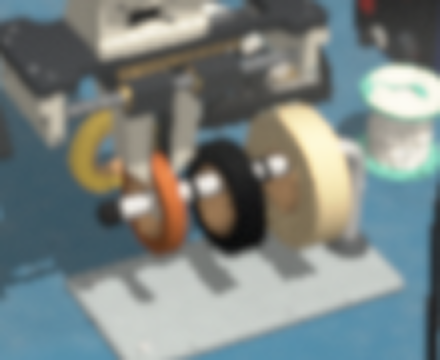

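The film roll is held, with the rod passing through the middle of its bore. I slide it off along the arm.

```bash
python3 -m pendant '{"dp":[[0,-0.015,0],[0,-0.035,0],[0,-0.055,0],[0,-0.075,0],[0,-0.08,0],[0,-0.08,-0.01],[0,-0.08,-0.03],[0,-0.08,-0.046]],"rotation":[[0,0,0],[0,0,0],[0,0,0],[0,0,0],[0,0,0],[0,0,0],[0,0,0],[0,0,0]]}'
python3 -c "
from h import *
plan(460,295,160,1.404)"
```

```text
time: 4.68
tool_pos: [436.1, -228.4, 166.1]
tcp_rot: [3.14, 0.001, 1.627]
contact_force: [0.6, 1.0, -1.1]
grip_width: 11.5
finger_force: 30.0
dp [0.5213 0.0534 0.0057] rot [0.0015 0.0009 0.2232] t 4.67 q [-0.64  0.34  1.71  0.    1.09 -0.69]
```

```bash
python3 -m pendant '{"dp":[[0.05,0.005,0],[0.11,0.011,0],[0.17,0.017,0],[0.23,0.024,0],[0.29,0.03,0],[0.35,0.036,0],[0.41,0.042,0],[0.46,0.047,0]],"rotation":[[0,0,0.03],[0,0,0.06],[0,0,0.09],[0,0,0.12],[0,0,0.15],[0,0,0.18],[0,0,0.2],[0,0,0.223]]}'
python3 -m pendant '{"dp":[[0.03,0,0],[0.05,0,0],[0.056,0.003,0],[0.056,0.003,0],[0.056,0.003,0]],"rotation":[[0,0,0],[0,0,0],[0,0,0],[0,0,0],[0,0,0]]}'
python3 -c "
from h import *
plan(460,295,118.7,1.404)
t=snap('top','t4')
cv2.imwrite('pics/a4.png',cv2.resize(t['pixels'][110:230,150:310],None,fx=4,fy=4,interpolation=2)[...,::-1])"
```

```text
time: 5.68
tool_pos: [456.6, 236.9, 165.6]
tcp_rot: [3.14, -0.001, 1.405]
contact_force: [0.6, -1.3, -0.2]
grip_width: 11.6
finger_force: 30.0
time: 6.3
tool_pos: [468.5, 287.4, 164.7]
tcp_rot: [-3.141, 0.001, 1.403]
contact_force: [-0.3, -0.8, 0.6]
grip_width: 11.6
finger_force: 30.0
dp [ 0.0061 -0.0097  0.046 ] rot [-0.0002  0.0005 -0.0015] t 6.3 q [ 0.41  0.44  1.55 -0.    1.15  0.58]
```

View pics/a4.png

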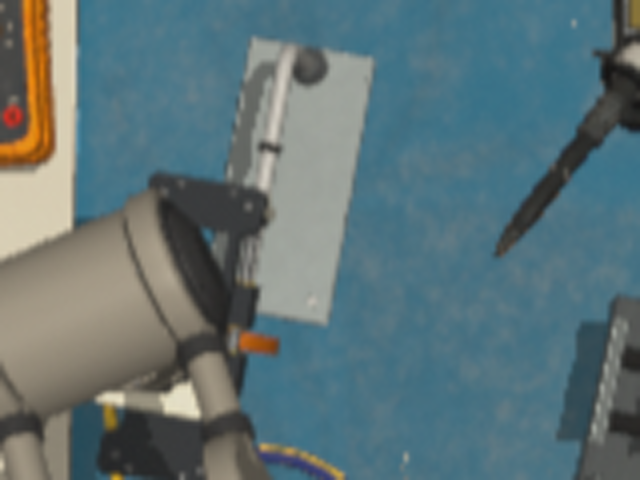

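The roll's right edge is at crop (279,345), just beyond the cap, which is hidden behind the finger. I check the lateral offset of roll and rod in the top picture.

```bash
python3 - <<'E'
from h import *
t=load('t4'); p=np.array([279,343])/4+[150,110]-.4
e=onz(t,p,141)[0]; print("edge",e.round(1))
u=np.array([.986,-.167,0]); n=np.array([.167,.986,0])
# same method on full stand at start: film right edge vs rod
print("roll centre est",(e-(-34)*n).round(1))
L=np.array([585.77,271.2,0]); print("lateral roll vs rod line",((e+34*n-L)@n).round(1),"along",((e-L)@u).round(1))
c=load('top0');cr=lambda p:np.array(p)/3.4+[190,110]-.35
for nm,r in(("film",34),("ins",38),("mask",46)):
    pass
a=onz(c,cr((645,236)),85)[0];b=onz(c,cr((725,232)),85)[0];print("film edges full",a.round(1),b.round(1),((a+b)/2).round(1))
E
```

```text
edge [463.8 251.7 141. ]
roll centre est [469.4 285.2 141. ]
lateral roll vs rod line -5.6 along -117.0
film edges full [ 513.2 -192.7   85. ] [ 516.7 -259.6   85. ] [ 515.  -226.1   85. ]
```

```bash
python3 -m pendant '{"dp":[[0.006,-0.01,0.01],[0.006,-0.01,0.03],[0.006,-0.01,0.046],[0.006,-0.01,0.046],[0.006,-0.01,0.046],[0.006,-0.01,0.046]],"rotation":[[0,0,0],[0,0,0],[0,0,0],[0,0,0],[0,0,0],[0,0,0]]}'
python3 -c "
from h import *
plan(583.1-4.5*.986+2*.167,271.65+4.5*.167+2,118.7,1.404)
s=snap('side','s5')
cv2.imwrite('pics/a5.png',cv2.resize(s['pixels'][140:240,220:380],None,fx=4,fy=4,interpolation=2)[...,::-1])"
```

```text
time: 7.1
tool_pos: [459.8, 296.2, 119.3]
tcp_rot: [3.14, -0.001, 1.404]
contact_force: [0.3, 0.3, -1.0]
grip_width: 11.7
finger_force: 30.0
dp [-0.0017  0.1211  0.0008] rot [ 0.0011 -0.0007 -0.0003] t 7.1 q [ 0.43  0.49  1.61 -0.    1.04  0.6 ]
```

View pics/a5.png

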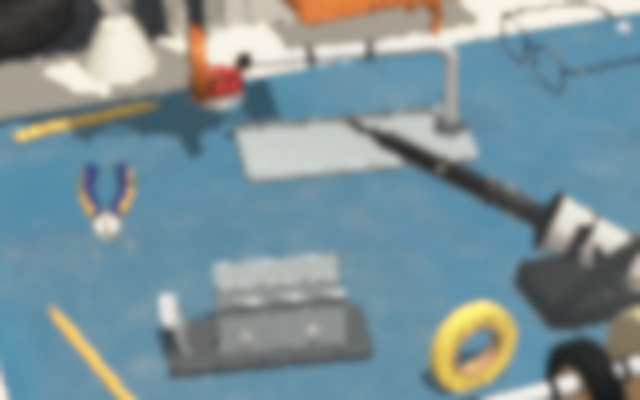

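The roll at crop (197,65) is level with the cap at (243,61) and just beyond it. I slide it in, passing the outer collar.

```bash
python3 -m pendant '{"dp":[[-0.001,0.018,0],[-0.001,0.036,0],[-0.001,0.054,0],[-0.001,0.072,0],[-0.001,0.09,0],[-0.001,0.107,0],[-0.001,0.121,0],[-0.001,0.121,0]],"rotation":[[0,0,0],[0,0,0],[0,0,0],[0,0,0],[0,0,0],[0,0,0],[0,0,0],[0,0,0]]}'
python3 -c "
from h import *
s=snap('side','s6');print(get_obs()['tool_pos'],get_obs()['contact_force'])
cv2.imwrite('pics/a6.png',cv2.resize(s['pixels'][140:200,250:350],None,fx=6,fy=6,interpolation=2)[...,::-1])"
```

```text
time: 8.15
tool_pos: [580.3, 274.1, 118.5]
tcp_rot: [3.141, -0.0, 1.402]
contact_force: [0.2, -0.1, 0.3]
grip_width: 11.6
finger_force: 30.0
[579.34641882 274.34857979 118.38861233] [-0.87987683  0.18884465 -1.95802923]
```

View pics/a6.png

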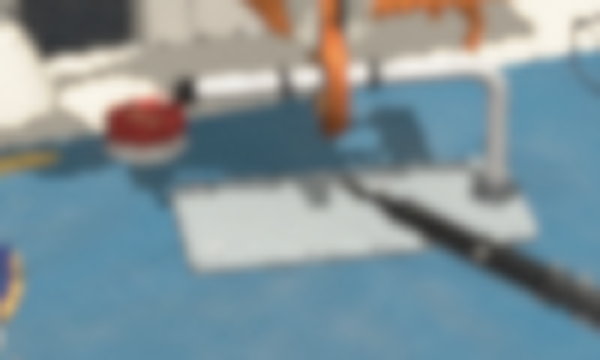

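The roll at crop (333,85) is midway between the collars at (289,80) and (374,75). I lower it, release and rise.

```bash
python3 -m pendant '{"dp":[[0,0,0.005],[0,0,0.01],[0,0,0.0132],[0,0,0.0132],[0,0,0.0132]],"rotation":[[0,0,0],[0,0,0],[0,0,0],[0,0,0],[0,0,0]]}'
python3 -m pendant '{"dp":[[0,0,0],[0,0,0],[0,0,0],[0,0,0]],"rotation":[[0,0,0],[0,0,0],[0,0,0],[0,0,0]]}' 0.034
python3 -m pendant '{"dp":[[0,0,-0.015],[0,0,-0.05],[0,0,-0.09],[0,0,-0.09],[0,0,-0.09]],"rotation":[[0,0,0],[0,0,0],[0,0,0],[0,0,0],[0,0,0]]}'
python3 -c "
from h import *
u=np.array([.9984,.0565]);O=np.array([570.9,-223.7]); p=O-4.5*u; print(p)
plan(p[0],p[1]+2,190,1.627)
s=snap('side','s7')"
```

```text
time: 8.82
tool_pos: [578.2, 275.0, 105.8]
tcp_rot: [-3.141, 0.0, 1.404]
contact_force: [-3.3, -1.0, 4.6]
grip_width: 11.4
finger_force: 30.0
time: 9.32
tool_pos: [578.7, 274.9, 105.3]
tcp_rot: [-3.142, 0.0, 1.404]
contact_force: [-0.0, 1.1, -1.0]
grip_width: 33.7
finger_force: 0.0
time: 9.95
tool_pos: [578.5, 274.8, 195.7]
tcp_rot: [3.141, 0.0, 1.404]
contact_force: [0.1, -0.1, -0.6]
grip_width: 34.2
finger_force: 0.0
[ 566.4072  -223.95425]
dp [-0.4919  0.0707  0.0057] rot [ 1.000e-04  0.000e+00 -2.232e-01] t 9.95 q [ 0.32  0.58  1.22 -0.    1.34  0.49]
```

```bash
python3 -m pendant '{"dp":[[-0.05,0.007,0],[-0.11,0.016,0],[-0.17,0.025,0],[-0.23,0.034,0],[-0.29,0.042,0],[-0.35,0.05,0],[-0.41,0.059,0],[-0.47,0.067,0]],"rotation":[[0,0,-0.03],[0,0,-0.06],[0,0,-0.09],[0,0,-0.12],[0,0,-0.15],[0,0,-0.18],[0,0,-0.2],[0,0,-0.223]]}'
python3 -m pendant '{"dp":[[-0.015,0,0],[-0.02,0,0],[-0.02,0,0],[-0.02,0,0],[-0.02,0,0]],"rotation":[[0,0,0],[0,0,0],[0,0,0],[0,0,0],[0,0,0]]}'
python3 -c "
from h import *
plan(565,-222,107,1.627)
s=snap('side','s8')
cv2.imwrite('pics/a8.png',np.hstack([cv2.resize(load('s7')['pixels'][140:200,250:350],None,fx=4,fy=4,interpolation=2),cv2.resize(s['pixels'][190:280,320:420],(400,360),interpolation=2)[:240]])[...,::-1])"
```

```text
time: 11.0
tool_pos: [565.8, -201.4, 194.3]
tcp_rot: [-3.14, -0.001, 1.627]
contact_force: [1.0, -0.6, 0.4]
grip_width: 34.2
finger_force: 0.0
time: 11.62
tool_pos: [568.0, -218.4, 195.7]
tcp_rot: [3.141, 0.0, 1.628]
contact_force: [0.2, -1.0, 0.2]
grip_width: 33.8
finger_force: 0.0
dp [-0.0034 -0.0032  0.0887] rot [0.0001 0.     0.0014] t 11.62 q [-0.49  0.52  1.33  0.    1.29 -0.55]
```

View pics/a8.png

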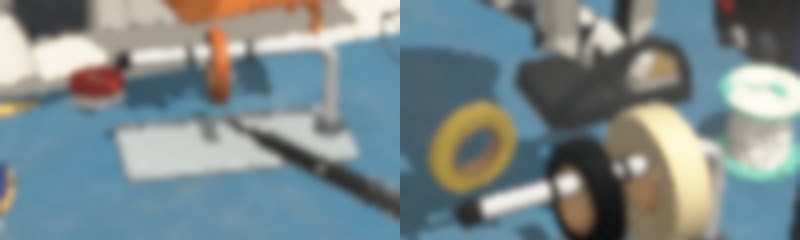

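The left panel shows the film roll hanging on the spare at crop (217,65), between the collars. On the right, the black roll at (590,185) is in place with the fingers above it. I descend to just above masking-top height first, then go in and grip.

```bash
python3 -m pendant '{"dp":[[-0.0035,-0.003,0.03],[-0.0035,-0.003,0.055],[-0.0035,-0.003,0.07],[-0.0035,-0.003,0.08],[-0.0035,-0.003,0.088],[-0.0035,-0.003,0.088],[-0.0035,-0.003,0.088]],"rotation":[[0,0,0],[0,0,0],[0,0,0],[0,0,0],[0,0,0],[0,0,0],[0,0,0]]}'
python3 -m pendant '{"dp":[[0,0,0],[0,0,0],[0,0,0],[0,0,0],[0,0,0]],"rotation":[[0,0,0],[0,0,0],[0,0,0],[0,0,0],[0,0,0]]}' 0.0
python3 -m pendant '{"dp":[[0,0,-0.004],[0,0,-0.009],[0,0,-0.013],[0,0,-0.013],[0,0,-0.013]],"rotation":[[0,0,0],[0,0,0],[0,0,0],[0,0,0],[0,0,0]]}'
python3 -c "
from h import *
s=snap('side','s9');print(get_obs()['tool_pos'])
cv2.imwrite('pics/a9.png',cv2.resize(s['pixels'][190:280,320:420],None,fx=4,fy=4,interpolation=2)[...,::-1])"
```

```text
time: 12.55
tool_pos: [565.3, -223.5, 108.1]
tcp_rot: [3.141, 0.001, 1.627]
contact_force: [-0.3, -0.5, -0.3]
grip_width: 34.1
finger_force: 0.0
time: 13.18
tool_pos: [565.3, -223.5, 107.9]
tcp_rot: [3.141, 0.001, 1.627]
contact_force: [1.1, -0.3, 4.6]
grip_width: 18.3
finger_force: 30.0
time: 13.8
tool_pos: [564.8, -223.3, 120.4]
tcp_rot: [-3.141, -0.0, 1.627]
contact_force: [-0.1, -1.1, 0.0]
grip_width: 18.8
finger_force: 30.0
[ 564.81803627 -223.27653416  120.34748131]
```

View pics/a9.png

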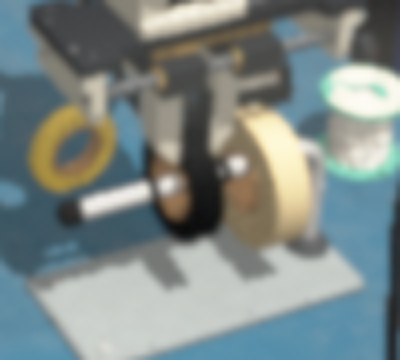

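The black roll is lifted and the rod sits centred in its bore (crop (180,185)). I slide it off past the collar and cap, raise it and carry it across.

```bash
python3 -m pendant '{"dp":[[0,-0.015,0],[0,-0.033,0],[0,-0.051,0],[0,-0.069,0],[0,-0.087,0],[0,-0.105,0],[0,-0.12,0],[0,-0.128,0]],"rotation":[[0,0,0],[0,0,0],[0,0,0],[0,0,0],[0,0,0],[0,0,0],[0,0,0],[0,0,0]]}'
python3 -m pendant '{"dp":[[0,0,-0.01],[0,0,-0.03],[0.03,0,-0.045],[0.08,0.005,-0.045],[0.14,0.012,-0.045],[0.2,0.02,-0.045],[0.26,0.027,-0.045],[0.32,0.033,-0.045]],"rotation":[[0,0,0],[0,0,0],[0,0,0.03],[0,0,0.06],[0,0,0.09],[0,0,0.12],[0,0,0.15],[0,0,0.18]]}'
python3 -c "
from h import *
plan(457,294,165,1.404)"
```

```text
time: 14.85
tool_pos: [436.5, -230.6, 120.6]
tcp_rot: [-3.142, 0.0, 1.626]
contact_force: [-0.6, -0.6, -0.3]
grip_width: 18.1
finger_force: 30.0
time: 15.85
tool_pos: [453.0, 93.2, 166.5]
tcp_rot: [3.139, -0.0, 1.446]
contact_force: [0.3, 0.4, -0.8]
grip_width: 18.3
finger_force: 30.0
dp [ 0.1998 -0.0211  0.0015] rot [ 0.0022 -0.0004  0.042 ] t 15.85 q [0.04 0.29 1.78 0.   1.07 0.16]
```

```bash
python3 -m pendant '{"dp":[[0.05,-0.005,0],[0.1,-0.011,0],[0.15,-0.016,0],[0.19,-0.02,0],[0.203,-0.021,0],[0.203,-0.021,0],[0.203,-0.021,0],[0.203,-0.021,0]],"rotation":[[0,0,0.02],[0,0,0.042],[0,0,0.042],[0,0,0.042],[0,0,0.042],[0,0,0.042],[0,0,0.042],[0,0,0.042]]}'
python3 -c "
from h import *
plan(457,294,120.4,1.404)"
```

```text
time: 16.85
tool_pos: [456.7, 293.8, 165.6]
tcp_rot: [3.142, 0.0, 1.403]
contact_force: [0.2, 0.4, -0.0]
grip_width: 18.9
finger_force: 30.0
dp [0.0003 0.0002 0.0452] rot [ 0.0001  0.0003 -0.0008] t 16.85 q [ 0.43  0.43  1.57 -0.    1.14  0.6 ]
```

```bash
python3 -m pendant '{"dp":[[0,0,0.015],[0,0,0.035],[0,0,0.045],[0,0,0.045],[0,0.01,0.045],[0,0.025,0.045],[0,0.04,0.045],[0,0.055,0.045]],"rotation":[[0,0,0],[0,0,0],[0,0,0],[0,0,0],[0,0,0],[0,0,0],[0,0,0],[0,0,0]]}'
python3 -m pendant '{"dp":[[0,0.012,0],[0,0.0165,0],[0,0.0165,0],[0,0.0165,0]],"rotation":[[0,0,0],[0,0,0],[0,0,0],[0,0,0]]}'
python3 -c "
from h import *
plan(527.5,282,120.4,1.404)"
```

```text
time: 17.85
tool_pos: [512.2, 285.5, 120.6]
tcp_rot: [3.141, -0.0, 1.404]
contact_force: [0.7, -0.6, -1.4]
grip_width: 18.8
finger_force: 30.0
time: 18.35
tool_pos: [526.5, 283.2, 120.4]
tcp_rot: [-3.141, 0.0, 1.405]
contact_force: [-0.6, 0.1, -0.7]
grip_width: 18.6
finger_force: 30.0
dp [-0.001   0.0011  0.    ] rot [-0.0004  0.0002  0.0011] t 18.35 q [ 0.37  0.57  1.46 -0.    1.11  0.53]
```

```bash
python3 -m pendant '{"dp":[[0,0.001,0.005],[0,0.001,0.01],[0,0.001,0.0128],[0,0.001,0.0128],[0,0.001,0.0128]],"rotation":[[0,0,0],[0,0,0],[0,0,0],[0,0,0],[0,0,0]]}'
python3 -m pendant '{"dp":[[0,0,0],[0,0,0],[0,0,0],[0,0,0]],"rotation":[[0,0,0],[0,0,0],[0,0,0],[0,0,0]]}' 0.038
python3 -m pendant '{"dp":[[0,0,-0.015],[0,0,-0.05],[0,0,-0.09],[0,0,-0.09],[0,0,-0.09]],"rotation":[[0,0,0],[0,0,0],[0,0,0],[0,0,0],[0,0,0]]}'
python3 - <<'E'
from h import *
u=np.array([.9984,.0565]);O=np.array([570.,-223.2]); p=O+47.5*u; print(p)
plan(p[0],p[1],200,1.627)
s=snap('side','s10')['pixels']; hsv=cv2.cvtColor(s,cv2.COLOR_RGB2HSV)
# projected expected places on spare vs black blob
c=load('s10'); us=np.array([.986,-.167,0])
for x in(-56.5,-4.5): print(proj(c,np.array([583.1,271.65,82])+x*us).round(1))
m=((hsv[...,2]<60)).astype(np.uint8)[140:185,275:310]; print("black",len(np.nonzero(m)[0]),np.nonzero(m)[1].mean()+275,np.nonzero(m)[0].mean()+140)
E
```

```text
time: 18.98
tool_pos: [527.6, 282.9, 107.9]
tcp_rot: [-3.141, 0.0, 1.405]
contact_force: [-2.8, -0.1, 3.1]
grip_width: 18.4
finger_force: 30.0
time: 19.48
tool_pos: [528.0, 282.9, 107.6]
tcp_rot: [3.142, 0.0, 1.405]
contact_force: [0.2, -0.0, 0.4]
grip_width: 37.9
finger_force: 0.0
time: 20.1
tool_pos: [527.8, 282.9, 198.0]
tcp_rot: [3.141, -0.0, 1.405]
contact_force: [-0.2, -0.1, -0.3]
grip_width: 38.2
finger_force: 0.0
[ 617.424   -220.51625]
dp [-0.4816  0.1716 -0.002 ] rot [ 2.000e-04  0.000e+00 -2.222e-01] t 20.1 q [ 0.36  0.5   1.36 -0.    1.29  0.53]
[[289.1 157.3]]
[[304. 156.]]
black 84 289.60714285714283 158.13095238095238
```

```bash
python3 -m pendant '{"dp":[[-0.05,0.018,0],[-0.105,0.037,0],[-0.16,0.057,0],[-0.215,0.077,0],[-0.27,0.096,0],[-0.325,0.116,0],[-0.38,0.135,0],[-0.435,0.155,0]],"rotation":[[0,0,-0.03],[0,0,-0.06],[0,0,-0.09],[0,0,-0.12],[0,0,-0.15],[0,0,-0.18],[0,0,-0.2],[0,0,-0.222]]}'
python3 -m pendant '{"dp":[[-0.04,0.006,0],[-0.051,0.006,0],[-0.051,0.006,0],[-0.051,0.006,0],[-0.051,0.006,0]],"rotation":[[0,0,0],[0,0,0],[0,0,0],[0,0,0],[0,0,0]]}'
python3 -c "
from h import *
plan(617.5,-221,108,1.627)"
```

```text
time: 21.15
tool_pos: [608.5, -173.4, 196.5]
tcp_rot: [-3.14, -0.001, 1.627]
contact_force: [0.7, 0.2, -0.1]
grip_width: 37.9
finger_force: 0.0
time: 21.78
tool_pos: [617.9, -220.8, 198.0]
tcp_rot: [3.142, -0.0, 1.629]
contact_force: [-0.2, -0.4, 0.6]
grip_width: 37.8
finger_force: 0.0
dp [-0.0002 -0.0004  0.09  ] rot [ 0.     -0.0001  0.0016] t 21.77 q [-0.46  0.61  1.17  0.    1.37 -0.52]
```

```bash
python3 -m pendant '{"dp":[[0,0,0.03],[0,0,0.055],[0,0,0.065],[0,0,0.075],[0,0,0.083],[0,0,0.09],[0,0,0.09],[0,0,0.09]],"rotation":[[0,0,0],[0,0,0],[0,0,0],[0,0,0],[0,0,0],[0,0,0],[0,0,0],[0,0,0]]}'
python3 -m pendant '{"dp":[[0,0,0],[0,0,0],[0,0,0],[0,0,0],[0,0,0]],"rotation":[[0,0,0],[0,0,0],[0,0,0],[0,0,0],[0,0,0]]}' 0.0
python3 -m pendant '{"dp":[[0,0,-0.004],[0,0,-0.009],[0,0,-0.013],[0,0,-0.013],[0,0,-0.013]],"rotation":[[0,0,0],[0,0,0],[0,0,0],[0,0,0],[0,0,0]]}'
python3 -c "
from h import *
s=snap('side','s11');o=get_obs();print(o['tool_pos'],o['tcp_rot'])"
```

```text
time: 22.78
tool_pos: [618.0, -222.4, 108.1]
tcp_rot: [3.141, 0.0, 1.627]
contact_force: [0.4, -0.4, 0.2]
grip_width: 38.1
finger_force: 0.0
time: 23.4
tool_pos: [618.1, -222.4, 108.1]
tcp_rot: [3.141, 0.001, 1.627]
contact_force: [2.4, -0.8, 2.5]
grip_width: 24.2
finger_force: 30.0
time: 24.02
tool_pos: [617.7, -222.3, 120.6]
tcp_rot: [-3.141, -0.0, 1.627]
contact_force: [-0.0, -0.5, -1.4]
grip_width: 23.8
finger_force: 30.0
[ 617.65638668 -222.2469305   120.5233504 ] [-3.14123715e+00 -1.14742083e-04  1.62679382e+00]
```

```bash
python3 -m pendant '{"dp":[[0,-0.015,0],[0,-0.035,0],[0,-0.057,0],[0,-0.079,0],[0,-0.101,0],[0,-0.123,0],[0,-0.145,0],[0,-0.165,0]],"rotation":[[0,0,0],[0,0,0],[0,0,0],[0,0,0],[0,0,0],[0,0,0],[0,0,0],[0,0,0]]}'
python3 -m pendant '{"dp":[[0,-0.014,0],[0,-0.018,0],[0,-0.018,0],[0,-0.018,-0.02],[0,-0.018,-0.045],[0,-0.018,-0.055],[0,-0.018,-0.055]],"rotation":[[0,0,0],[0,0,0],[0,0,0],[0,0,0],[0,0,0],[0,0,0],[0,0,0]]}'
python3 - <<'E'
from h import *
t=load('top0')
pts=np.array([[502.5,23.6],[493,-35.2],[355.4,54.6],[346.8,-4.9]])
# rectify top and side views to dispenser frame grids at z=46 for reading (2.5 px/mm)
def rect(c,z,O,yaw,k=3,hx=95,hy=60):
    xs,ys=np.meshgrid(np.arange(-hx,hx,1/k),np.arange(hy,-hy,-1/k))
    X=np.stack([O[0]+xs*np.cos(yaw)-ys*np.sin(yaw),O[1]+xs*np.sin(yaw)+ys*np.cos(yaw),np.full_like(xs,z)],-1).reshape(-1,3)
    uv=proj(c,X).astype(np.float32).reshape(xs.shape+(2,))
    return cv2.remap(c['pixels'],uv[...,0],uv[...,1],cv2.INTER_CUBIC)
O=(424.4,9.5)
a=rect(t,13,O,-.206,4)
a=cv2.resize(a,(760,480))
for k in range(-80,81,20): cv2.line(a,((k+95)*4,0),((k+95)*4,8 if k else 20),(255,0,0),1)
for k in range(-50,51,10): cv2.line(a,(0,(60-k)*4),(8 if k else 20,(60-k)*4),(255,0,0),1)
cv2.imwrite('pics/a12.png',a[...,::-1])
E
```

```text
time: 25.08
tool_pos: [452.3, -231.5, 120.7]
tcp_rot: [-3.142, 0.0, 1.627]
contact_force: [-0.2, 0.0, -0.2]
grip_width: 24.0
finger_force: 30.0
time: 25.95
tool_pos: [435.5, -232.7, 175.9]
tcp_rot: [3.141, 0.001, 1.627]
contact_force: [-1.2, -0.7, -1.3]
grip_width: 23.4
finger_force: 30.0
```

View pics/a12.png

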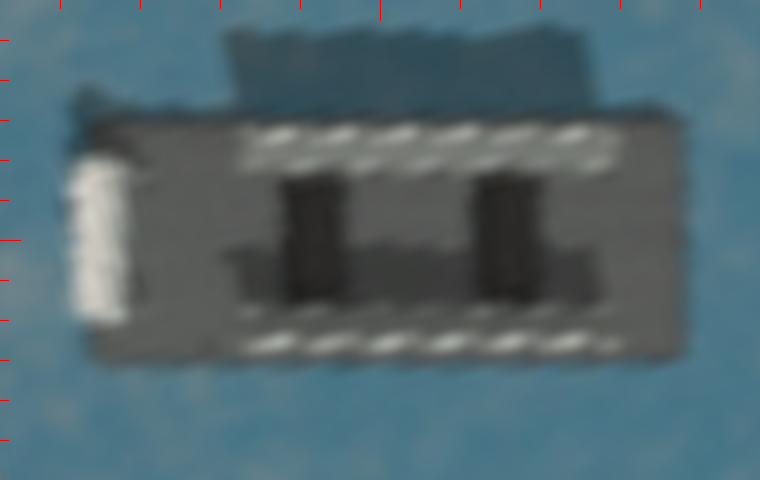

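The rectified view (4 px/mm, z=13 plane) shows the rollers at columns 315 and 507, 48 mm apart as specified. The cheeks are symmetric about row 239 and the cutter is on the left. That puts the dispenser origin near (432, 8) with yaw -0.206.

```bash
python3 -c "
from h import *
plan(433.2,7.8,175,2.936)"
python3 -m pendant '{"dp":[[0.03,0,0],[0.06,0,0],[0.09,0,0],[0.12,0,0],[0.15,0,0],[0.18,0,0],[0.21,0,0],[0.24,0.01,0]],"rotation":[[0,0,-0.16],[0,0,-0.33],[0,0,-0.49],[0,0,-0.65],[0,0,-0.82],[0,0,-0.98],[0,0,-1.14],[0,0,-1.309]]}'
python3 -m pendant '{"dp":[[0,0,0],[0,0,0],[0,0,0],[0,0,0]],"rotation":[[0,0,0],[0,0,0],[0,0,0],[0,0,0]]}'
python3 - <<'E'
from h import *
plan(433.2,7.8,140,2.936)
s=snap('side','s13');t=snap('top','t13')
o=get_obs(); p=o['tool_pos']; print(p.round(1))
C=p-[0,0,25.9]; print("pred roll centre px side",proj(s,C).round(1),"top",proj(t,C).round(1))
for c,n in((s,'side'),(t,'top')):
    h=cv2.cvtColor(c['pixels'],cv2.COLOR_RGB2HSV); m=((h[...,0]>12)&(h[...,0]<28)&(h[...,1]>55)&(h[...,2]>120)).astype(np.uint8)
    u,v=proj(c,C)[0].astype(int); m2=np.zeros_like(m); m2[v-40:v+40,u-40:u+40]=m[v-40:v+40,u-40:u+40]
    ys,xs=np.nonzero(m2); print(n,len(xs),xs.min() if len(xs) else 0,xs.max() if len(xs) else 0,ys.min() if len(xs) else 0,ys.max() if len(xs) else 0)
a=cv2.resize(s['pixels'][130:250,220:340],(560,560),interpolation=2)
b=cv2.resize(t['pixels'][180:240,280:340],(240,240),interpolation=2)
im=np.zeros((560,800,3),np.uint8); im[:,:560]=a; im[:240,560:]=b; cv2.imwrite('pics/a13.png',im[...,::-1])
E
```

```text
dp [0.2402 0.0112 0.0007] rot [ 2.000e-04  1.300e-03 -1.309e+00] t 25.95 q [-0.65  0.33  1.69 -0.    1.12 -0.7 ]
time: 26.95
tool_pos: [430.8, 8.8, 174.7]
tcp_rot: [-3.141, -0.002, 2.941]
contact_force: [0.3, -0.4, -0.4]
grip_width: 23.5
finger_force: 30.0
time: 27.45
tool_pos: [431.5, 7.0, 175.6]
tcp_rot: [-3.141, -0.0, 2.934]
contact_force: [0.2, -0.2, -1.5]
grip_width: 23.9
finger_force: 30.0
dp [-0.0015  0.0011  0.0356] rot [-0.0001 -0.0002 -0.0019] t 27.45 q [-0.16  0.23  1.84 -0.    1.07 -1.52]
[431.6   7.2 175.7]
pred roll centre px side [[286.  182.6]] top [[308.7 207.3]]
side 687 246 325 142 198
top 45 339 344 167 178
```

View pics/a13.png

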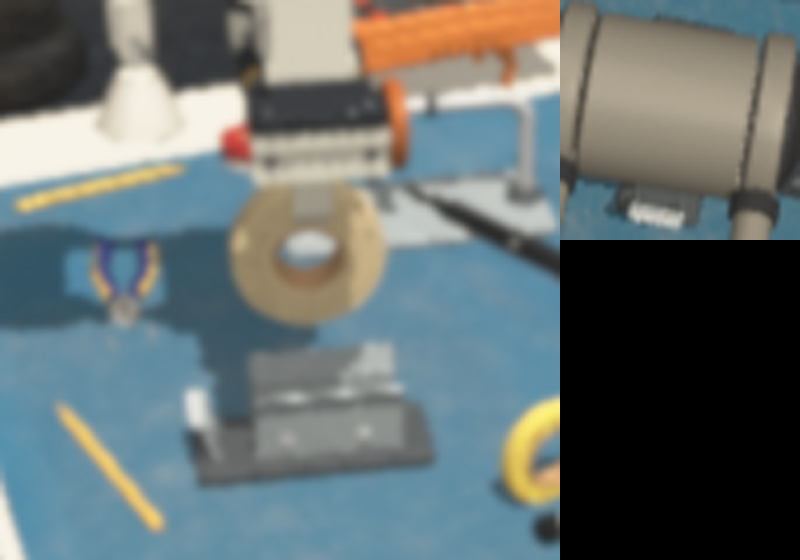

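```bash
python3 - <<'E'
from h import *
s=load('s13'); yaw=-.206; ex=np.array([np.cos(yaw),np.sin(yaw),0]); ey=np.array([-np.sin(yaw),np.cos(yaw),0]); O=np.array([432.,8.1,0])
f=lambda X:((proj(s,X)-[220,130]+.5)*4.667-.5).round(0)[0]
C=np.array([431.6,7.2,149.8])
a=np.linspace(0,2*np.pi,400)
for d in(-12,12):
    pts=C+d*ey+46*(np.cos(a)[:,None]*ex+np.sin(a)[:,None]*[0,0,1]); q=(proj(s,pts)-[220,130]+.5)*4.667-.5; print(d,"cols",q[:,0].min().round(),q[:,0].max().round(),"rows",q[:,1].min().round(),q[:,1].max().round())
for n,x,y,z in[("near flare L",-43,-28,61),("near flare R",43,-28,61),("far flare L",-43,28,61),("far flare R",43,28,61),("base near R bottom",68,-31,0),("base near L bottom",-82,-31,0),("base top near R",68,-31,13),("rollerscrew",-24,-18,26),("rollerscrew",24,-18,26)]:
    print(n,f(O+x*ex+y*ey+[0,0,z]))
E
```

```text
-12 cols 234.0 389.0 rows 189.0 323.0
12 cols 231.0 384.0 rows 169.0 303.0
near flare L [249. 401.]
near flare R [390. 389.]
far flare L [243. 352.]
far flare R [378. 340.]
base near R bottom [431. 469.]
base near L bottom [192. 491.]
base top near R [431. 452.]
rollerscrew [281. 436.]
rollerscrew [358. 429.]
```

Measured roll and dispenser rows in the side view differ from prediction by the same +2 px, so the roll is laterally centred between the cheeks. Along x the roll should go about 4 mm further. I shift it and descend.

```bash
python3 -c "
from h import *
plan(435.9,7.3,115,2.936)"
python3 -m pendant '{"dp":[[-0.004,0,0],[-0.0045,0,0.01],[-0.0045,0,0.025],[-0.0045,0,0.04],[-0.0045,0,0.052],[-0.0045,0,0.06],[-0.0045,0,0.06],[-0.0045,0,0.06]],"rotation":[[0,0,0],[0,0,0],[0,0,0],[0,0,0],[0,0,0],[0,0,0],[0,0,0],[0,0,0]]}'
python3 -c "
from h import *
plan(435.9,7.3,101,2.936)"
```

```text
dp [-0.0042  0.001   0.0607] rot [-0.0001  0.0001 -0.0014] t 27.55 q [-0.16  0.23  1.84 -0.    1.07 -1.52]
time: 28.55
tool_pos: [436.4, 6.7, 116.0]
tcp_rot: [-3.142, 0.001, 2.936]
contact_force: [0.2, 0.0, -0.5]
grip_width: 23.8
finger_force: 30.0
dp [0.0006 0.0005 0.015 ] rot [-0.0001  0.0008 -0.0001] t 28.55 q [-0.16  0.32  1.91 -0.    0.91 -1.53]
```

```bash
python3 -m pendant '{"dp":[[0,0,0.004],[0,0,0.008],[0,0,0.012],[0,0,0.014],[0,0,0.014],[0,0,0.014]],"rotation":[[0,0,0],[0,0,0],[0,0,0],[0,0,0],[0,0,0],[0,0,0]]}'
```

```text
time: 29.3
tool_pos: [436.1, 6.7, 101.8]
tcp_rot: [-3.142, 0.0, 2.936]
contact_force: [-0.2, 0.5, -0.8]
grip_width: 23.7
finger_force: 30.0
```

```bash
python3 -m pendant '{"dp":[[0,0,0.001],[0,0,0.002],[0,0,0.002],[0,0,0.002]],"rotation":[[0,0,0],[0,0,0],[0,0,0],[0,0,0]]}'
```

```text
time: 29.8
tool_pos: [436.1, 6.7, 99.8]
tcp_rot: [-3.142, 0.0, 2.936]
contact_force: [-0.4, 0.3, 0.9]
grip_width: 23.6
finger_force: 30.0
```

```bash
python3 -m pendant '{"dp":[[0,0,0.001],[0,0,0.001],[0,0,0.001]],"rotation":[[0,0,0],[0,0,0],[0,0,0]]}'
python3 -m pendant '{"dp":[[0,0,0],[0,0,0],[0,0,0],[0,0,0]],"rotation":[[0,0,0],[0,0,0],[0,0,0],[0,0,0]]}' 0.038
python3 -m pendant '{"dp":[[0,0,-0.01],[0,0,-0.04],[0,0,-0.08],[0,0,-0.1],[0,0,-0.1],[0,0,-0.1]],"rotation":[[0,0,0],[0,0,0],[0,0,0],[0,0,0],[0,0,0],[0,0,0]]}'
python3 - <<'E'
from h import *
s=snap('side','s14'); yaw=-.206; ex=np.array([np.cos(yaw),np.sin(yaw),0]); ey=np.array([-np.sin(yaw),np.cos(yaw),0]); O=np.array([432.,8.1,74.])
a=np.linspace(0,2*np.pi,400); P=[]
for d in(-12,12): P.append(proj(s,O+d*ey+46*(np.cos(a)[:,None]*ex+np.sin(a)[:,None]*[0,0,1])))
P=np.vstack(P); print("pred seated cols",P[:,0].min(),P[:,0].max(),"top",P[:,1].min())
h=cv2.cvtColor(s['pixels'],cv2.COLOR_RGB2HSV); m=((h[...,0]>10)&(h[...,0]<28)&(h[...,1]>45)&(h[...,2]>90)).astype(np.uint8); m[:, :255]=0;m[:,318:]=0;m[:175]=0;m[235:]=0
n,l,st,ce=cv2.connectedComponentsWithStats(m); k=1+st[1:,4].argmax(); print(st[k],ce[k])
plan(527.9,282.6,195,1.404)
E
```

```text
time: 30.18
tool_pos: [436.2, 6.7, 99.7]
tcp_rot: [-3.141, 0.001, 2.936]
contact_force: [-2.6, 0.5, 11.8]
grip_width: 23.5
finger_force: 30.0
time: 30.68
tool_pos: [436.0, 6.7, 98.5]
tcp_rot: [-3.141, -0.0, 2.936]
contact_force: [-0.2, 0.2, 0.2]
grip_width: 37.8
finger_force: 0.0
time: 31.42
tool_pos: [435.5, 6.8, 198.1]
tcp_rot: [-3.141, -0.001, 2.936]
contact_force: [-0.5, -0.1, 0.2]
grip_width: 38.1
finger_force: 0.0
pred seated cols 270.6927885472758 303.3349608749299 top 189.32606944546393
[272 191  32  25 586] [287.29522184 203.10750853]
dp [-0.0342  0.2889  0.0027] rot [-1.5000e-03 -1.3000e-03  1.5317e+00] t 31.48 q [-0.16  0.21  1.8  -0.    1.14 -1.53]
```

The masking roll is seated: columns 272–304 and top row 191 match the prediction for a roll on the rollers. Next I fetch the black roll from the spare stand.

```bash
python3 -m pendant '{"dp":[[-0.004,0.032,0],[-0.008,0.064,0],[-0.011,0.096,0],[-0.015,0.128,0],[-0.019,0.16,0],[-0.023,0.192,0],[-0.027,0.224,0],[-0.03,0.256,0]],"rotation":[[0,0,0.17],[0,0,0.34],[0,0,0.51],[0,0,0.68],[0,0,0.85],[0,0,1.02],[0,0,1.19],[0,0,1.36]]}' 0.036
python3 -c "
from h import *
plan(528,282.8,195,1.404)"
```

```text
time: 32.48
tool_pos: [517.5, 252.0, 197.1]
tcp_rot: [-3.139, 0.001, 1.57]
contact_force: [0.9, -0.0, -0.3]
grip_width: 35.9
finger_force: 0.0
dp [0.0308 0.0105 0.0021] rot [-0.0024  0.0012  0.1662] t 32.48 q [ 0.32  0.46  1.42 -0.    1.26  0.32]
```

```bash
python3 -m pendant '{"dp":[[0.02,0.006,0],[0.031,0.0105,0],[0.031,0.0105,0],[0.031,0.0105,0],[0.031,0.0105,0],[0.031,0.0105,0]],"rotation":[[0,0,0.1],[0,0,0.166],[0,0,0.166],[0,0,0.166],[0,0,0.166],[0,0,0.166]]}'
python3 -c "
from h import *
plan(528,282.9,107.5,1.404)"
```

```text
time: 33.22
tool_pos: [528.1, 281.8, 198.8]
tcp_rot: [3.141, 0.0, 1.41]
contact_force: [-0.5, -0.1, -0.4]
grip_width: 35.9
finger_force: 0.0
dp [ 0.0011 -0.0003  0.0913] rot [0.0001 0.0001 0.0056] t 33.23 q [ 0.36  0.5   1.35 -0.    1.29  0.52]
```

```bash
python3 -m pendant '{"dp":[[0.001,0,0.03],[0.001,0,0.055],[0.001,0,0.075],[0.001,0,0.085],[0.001,0,0.091],[0.001,0,0.091],[0.001,0,0.091]],"rotation":[[0,0,0.003],[0,0,0.003],[0,0,0.003],[0,0,0.003],[0,0,0.003],[0,0,0.003],[0,0,0.003]]}'
python3 -m pendant '{"dp":[[0,0,0],[0,0,0],[0,0,0],[0,0,0],[0,0,0]],"rotation":[[0,0,0],[0,0,0],[0,0,0],[0,0,0],[0,0,0]]}' 0.0
python3 -m pendant '{"dp":[[0,0,-0.004],[0,0,-0.009],[0,0,-0.013],[0,0,-0.013],[0,0,-0.013]],"rotation":[[0,0,0],[0,0,0],[0,0,0],[0,0,0],[0,0,0]]}'
```

```text
time: 34.1
tool_pos: [528.6, 283.4, 108.4]
tcp_rot: [3.14, -0.001, 1.407]
contact_force: [-0.6, -0.1, 0.6]
grip_width: 36.1
finger_force: 0.0
time: 34.72
tool_pos: [528.4, 283.3, 108.0]
tcp_rot: [3.141, -0.0, 1.407]
contact_force: [-0.4, -0.2, 2.5]
grip_width: 18.8
finger_force: 30.0
time: 35.35
tool_pos: [528.1, 283.2, 120.6]
tcp_rot: [-3.141, 0.0, 1.407]
contact_force: [0.4, 0.3, -1.5]
grip_width: 18.8
finger_force: 30.0
```

```bash
python3 -m pendant '{"dp":[[0,-0.015,0],[0,-0.035,0],[0,-0.055,0],[0,-0.072,0],[0,-0.074,0],[0,-0.074,-0.03],[0,-0.074,-0.07],[0,-0.074,-0.095]],"rotation":[[0,0,0],[0,0,0],[0,0,0],[0,0,0],[0,0,0],[0,0,0],[0,0,0],[0,0,0]]}'
python3 -c "
from h import *
plan(437,-230.6,213,1.627)"
```

```text
time: 36.35
tool_pos: [456.2, 295.5, 217.7]
tcp_rot: [3.139, -0.001, 1.407]
contact_force: [0.3, 1.0, -1.0]
grip_width: 18.7
finger_force: 30.0
dp [-0.5221  0.0671  0.0041] rot [ 0.0026 -0.0011 -0.2205] t 36.35 q [ 0.43  0.38  1.49 -0.    1.27  0.6 ]
```

```bash
python3 -m pendant '{"dp":[[-0.05,0.006,0],[-0.11,0.014,0],[-0.17,0.022,0],[-0.23,0.03,0],[-0.29,0.037,0],[-0.35,0.045,0],[-0.41,0.053,0],[-0.47,0.06,0]],"rotation":[[0,0,-0.03],[0,0,-0.06],[0,0,-0.09],[0,0,-0.12],[0,0,-0.15],[0,0,-0.18],[0,0,-0.2],[0,0,-0.22]]}'
python3 -m pendant '{"dp":[[-0.035,0,0],[-0.051,0,0],[-0.052,0,0],[-0.052,0,0],[-0.052,0,0],[-0.052,0,0]],"rotation":[[0,0,0],[0,0,0],[0,0,0],[0,0,0],[0,0,0],[0,0,0]]}'
python3 -c "
from h import *
plan(437,-230.6,120.4,1.627)"
```

```text
time: 37.35
tool_pos: [437.7, -180.7, 216.0]
tcp_rot: [3.14, 0.001, 1.627]
contact_force: [0.5, -0.0, -0.3]
grip_width: 19.4
finger_force: 30.0
time: 38.1
tool_pos: [440.8, -229.3, 215.9]
tcp_rot: [3.141, 0.0, 1.628]
contact_force: [0.8, -0.1, -1.0]
grip_width: 18.4
finger_force: 30.0
dp [-0.0011 -0.0039  0.0955] rot [0.0002 0.0002 0.0011] t 38.1 q [-0.63  0.3   1.62  0.    1.22 -0.69]
```

```bash
python3 -m pendant '{"dp":[[-0.001,-0.004,0.03],[-0.001,-0.004,0.06],[-0.001,-0.004,0.085],[-0.001,-0.004,0.0955],[-0.001,-0.004,0.0955],[-0.001,-0.004,0.0955]],"rotation":[[0,0,0],[0,0,0],[0,0,0],[0,0,0],[0,0,0],[0,0,0]]}'
python3 -m pendant '{"dp":[[0,0.015,0],[0,0.033,0],[0,0.051,0],[0,0.069,0],[0,0.087,0],[0,0.105,0],[0,0.12,0],[0,0.128,0]],"rotation":[[0,0,0],[0,0,0],[0,0,0],[0,0,0],[0,0,0],[0,0,0],[0,0,0],[0,0,0]]}'
python3 -m pendant '{"dp":[[0,0,0],[0,0,0]],"rotation":[[0,0,0],[0,0,0]]}'
python3 -c "
from h import *
plan(565.1,-223.3,120.4,1.627)"
```

```text
time: 38.85
tool_pos: [437.3, -231.7, 121.2]
tcp_rot: [3.14, 0.001, 1.627]
contact_force: [-0.2, -0.8, -0.6]
grip_width: 18.9
finger_force: 30.0
time: 39.85
tool_pos: [566.0, -224.0, 120.6]
tcp_rot: [3.14, 0.001, 1.627]
contact_force: [-0.1, 0.7, -0.1]
grip_width: 18.6
finger_force: 30.0
time: 40.1
tool_pos: [564.1, -224.1, 120.3]
tcp_rot: [-3.141, -0.0, 1.627]
contact_force: [-0.2, -0.6, -0.3]
grip_width: 18.4
finger_force: 30.0
dp [ 0.0008  0.001  -0.0001] rot [-0.0003 -0.     -0.0003] t 40.1 q [-0.5   0.59  1.43 -0.    1.12 -0.56]
```

```bash
python3 -m pendant '{"dp":[[0.001,0.001,0.005],[0.001,0.001,0.01],[0.001,0.001,0.0128],[0.001,0.001,0.0128],[0.001,0.001,0.0128]],"rotation":[[0,0,0],[0,0,0],[0,0,0],[0,0,0],[0,0,0]]}'
python3 -m pendant '{"dp":[[0,0,0],[0,0,0],[0,0,0],[0,0,0]],"rotation":[[0,0,0],[0,0,0],[0,0,0],[0,0,0]]}' 0.034
python3 -m pendant '{"dp":[[0,0,-0.015],[0,0,-0.05],[0,0,-0.095],[0,0,-0.11],[0,0,-0.11],[0,0,-0.11]],"rotation":[[0,0,0],[0,0,0],[0,0,0],[0,0,0],[0,0,0],[0,0,0]]}'
python3 - <<'E'
from h import *
plan(578.8,274.9,213,1.404)
a=load('side0');b=snap('side','s15')
for c in(a,b):
    h=cv2.cvtColor(c['pixels'],cv2.COLOR_RGB2HSV); m=((h[...,2]<50)).astype(np.uint8); m[:,:352]=0;m[:,378:]=0;m[:222]=0;m[255:]=0
    n,l,st,ce=cv2.connectedComponentsWithStats(m); k=1+st[1:,4].argmax(); print(st[k],ce[k])
E
```

```text
time: 40.72
tool_pos: [565.1, -223.1, 108.2]
tcp_rot: [-3.141, 0.0, 1.627]
contact_force: [-3.6, 0.6, 5.3]
grip_width: 18.7
finger_force: 30.0
time: 41.22
tool_pos: [565.4, -223.1, 107.3]
tcp_rot: [-3.142, -0.0, 1.627]
contact_force: [-0.7, 0.7, -1.1]
grip_width: 34.0
finger_force: 0.0
time: 41.98
tool_pos: [564.7, -222.7, 215.8]
tcp_rot: [-3.139, -0.001, 1.627]
contact_force: [-0.3, 0.2, 0.3]
grip_width: 33.9
finger_force: 0.0
dp [0.496  0.042  0.0034] rot [-0.0026 -0.0012  0.2228] t 41.98 q [-0.5   0.5   1.3  -0.    1.34 -0.56]
[358 226  18  27 230] [368.62608696 238.8826087 ]
[356 226  19  27 227] [367.17621145 238.73127753]
```

The black roll is back in the middle place, with its blob within about 1 px of the start picture. Now the film roll.

```bash
python3 -m pendant '{"dp":[[0.05,0.004,0],[0.11,0.009,0],[0.17,0.014,0],[0.23,0.019,0],[0.29,0.025,0],[0.35,0.03,0],[0.41,0.035,0],[0.46,0.039,0]],"rotation":[[0,0,0.03],[0,0,0.06],[0,0,0.09],[0,0,0.12],[0,0,0.15],[0,0,0.18],[0,0,0.2],[0,0,0.223]]}' 0.03
python3 -m pendant '{"dp":[[0.03,0,0],[0.036,0,0],[0.036,0,0],[0.036,0,0],[0.036,0,0],[0.036,0,0]],"rotation":[[0,0,0],[0,0,0],[0,0,0],[0,0,0],[0,0,0],[0,0,0]]}'
python3 -c "
from h import *
plan(578.7,274.9,105.7,1.404)"
```

```text
time: 43.02
tool_pos: [577.7, 240.6, 215.7]
tcp_rot: [-3.139, 0.001, 1.404]
contact_force: [0.0, -1.0, -0.0]
grip_width: 29.9
finger_force: 0.0
time: 43.78
tool_pos: [584.7, 273.1, 217.6]
tcp_rot: [3.141, -0.0, 1.403]
contact_force: [0.1, -0.1, 0.3]
grip_width: 29.8
finger_force: 0.0
dp [ 0.0007 -0.0063  0.1119] rot [ 0.0003 -0.     -0.0012] t 43.77 q [ 0.32  0.57  1.17 -0.    1.39  0.49]
```

```bash
python3 -m pendant '{"dp":[[0.001,-0.006,0.03],[0.001,-0.006,0.065],[0.001,-0.006,0.085],[0.001,-0.006,0.1],[0.001,-0.006,0.11],[0.001,-0.006,0.1115],[0.001,-0.006,0.1115],[0.001,-0.006,0.1115]],"rotation":[[0,0,0],[0,0,0],[0,0,0],[0,0,0],[0,0,0],[0,0,0],[0,0,0],[0,0,0]]}'
python3 -m pendant '{"dp":[[0,0,0],[0,0,0],[0,0,0],[0,0,0],[0,0,0]],"rotation":[[0,0,0],[0,0,0],[0,0,0],[0,0,0],[0,0,0]]}' 0.0
python3 -m pendant '{"dp":[[0,0,-0.004],[0,0,-0.009],[0,0,-0.013],[0,0,-0.013],[0,0,-0.013]],"rotation":[[0,0,0],[0,0,0],[0,0,0],[0,0,0],[0,0,0]]}'
```

```text
time: 44.78
tool_pos: [579.2, 276.0, 106.7]
tcp_rot: [3.14, -0.001, 1.404]
contact_force: [0.1, -0.5, -1.0]
grip_width: 30.1
finger_force: 0.0
time: 45.4
tool_pos: [578.9, 275.9, 106.1]
tcp_rot: [3.141, -0.0, 1.404]
contact_force: [-0.3, 0.0, 1.8]
grip_width: 11.5
finger_force: 30.0
time: 46.02
tool_pos: [578.7, 275.8, 118.8]
tcp_rot: [-3.141, 0.0, 1.404]
contact_force: [0.1, 0.4, 1.0]
grip_width: 11.5
finger_force: 30.0
```

```bash
python3 -m pendant '{"dp":[[0,-0.018,0],[0,-0.036,0],[0,-0.054,0],[0,-0.072,0],[0,-0.09,0],[0,-0.108,0],[0,-0.123,0],[0,-0.125,0]],"rotation":[[0,0,0],[0,0,0],[0,0,0],[0,0,0],[0,0,0],[0,0,0],[0,0,0],[0,0,0]]}'
python3 -m pendant '{"dp":[[0,0,-0.03],[0,0,-0.07],[0,0,-0.095],[0,0,-0.095],[0,0,-0.095]],"rotation":[[0,0,0],[0,0,0],[0,0,0],[0,0,0],[0,0,0]]}'
python3 -c "
from h import *
plan(437,-229,213,1.627)"
```

```text
time: 47.02
tool_pos: [454.8, 296.8, 119.0]
tcp_rot: [-3.141, 0.0, 1.405]
contact_force: [-0.4, 0.0, -0.1]
grip_width: 11.2
finger_force: 30.0
time: 47.65
tool_pos: [455.3, 296.3, 212.7]
tcp_rot: [-3.14, 0.001, 1.404]
contact_force: [0.2, -0.4, 0.1]
grip_width: 11.3
finger_force: 30.0
dp [-5.21e-01  6.94e-02  2.00e-04] rot [-0.0014  0.0009 -0.2235] t 47.65 q [ 0.44  0.39  1.5  -0.    1.26  0.6 ]
```

```bash
python3 -m pendant '{"dp":[[-0.05,0.006,0],[-0.11,0.014,0],[-0.17,0.022,0],[-0.23,0.03,0],[-0.29,0.038,0],[-0.35,0.046,0],[-0.41,0.054,0],[-0.47,0.062,0]],"rotation":[[0,0,-0.03],[0,0,-0.06],[0,0,-0.09],[0,0,-0.12],[0,0,-0.15],[0,0,-0.18],[0,0,-0.2],[0,0,-0.223]]}'
python3 -m pendant '{"dp":[[-0.035,0,0],[-0.05,-0.002,0],[-0.05,-0.002,0],[-0.05,-0.002,0],[-0.05,-0.002,0],[-0.05,-0.002,0]],"rotation":[[0,0,0],[0,0,0],[0,0,0],[0,0,0],[0,0,0],[0,0,0]]}'
python3 -c "
from h import *
plan(437,-228.3,118.8,1.627)"
```

```text
time: 48.65
tool_pos: [437.7, -178.9, 212.5]
tcp_rot: [-3.14, -0.001, 1.627]
contact_force: [1.1, -0.3, -0.5]
grip_width: 11.3
finger_force: 30.0
time: 49.4
tool_pos: [439.5, -226.4, 214.1]
tcp_rot: [3.141, 0.0, 1.628]
contact_force: [-0.4, 0.3, -0.2]
grip_width: 11.9
finger_force: 30.0
dp [-0.0017 -0.0027  0.0953] rot [0.0002 0.0002 0.0011] t 49.4 q [-0.63  0.3   1.63 -0.    1.22 -0.69]
```

```bash
python3 -m pendant '{"dp":[[-0.001,-0.003,0.03],[-0.001,-0.003,0.06],[-0.001,-0.003,0.085],[-0.001,-0.003,0.0953],[-0.001,-0.003,0.0953],[-0.001,-0.003,0.0953]],"rotation":[[0,0,0],[0,0,0],[0,0,0],[0,0,0],[0,0,0],[0,0,0]]}'
python3 -m pendant '{"dp":[[0,0.015,0],[0,0.033,0],[0,0.051,0],[0,0.067,0],[0,0.078,0],[0,0.078,0],[0,0.078,0]],"rotation":[[0,0,0],[0,0,0],[0,0,0],[0,0,0],[0,0,0],[0,0,0],[0,0,0]]}'
python3 -c "
from h import *
plan(514.8,-223.3,118.8,1.627)"
```

```text
time: 50.15
tool_pos: [437.0, -228.7, 119.6]
tcp_rot: [3.14, 0.001, 1.627]
contact_force: [-0.2, -0.4, -0.5]
grip_width: 11.6
finger_force: 30.0
time: 51.02
tool_pos: [514.0, -223.9, 118.6]
tcp_rot: [-3.141, -0.0, 1.627]
contact_force: [-0.5, -0.5, -0.8]
grip_width: 11.1
finger_force: 30.0
dp [ 0.0005  0.0008 -0.0002] rot [-0.0004 -0.0001 -0.0001] t 51.02 q [-0.55  0.51  1.57 -0.    1.06 -0.6 ]
```

```bash
python3 -m pendant '{"dp":[[0,0.001,0.005],[0,0.001,0.01],[0,0.001,0.0128],[0,0.001,0.0128],[0,0.001,0.0128]],"rotation":[[0,0,0],[0,0,0],[0,0,0],[0,0,0],[0,0,0]]}'
python3 -m pendant '{"dp":[[0,0,0],[0,0,0],[0,0,0],[0,0,0]],"rotation":[[0,0,0],[0,0,0],[0,0,0],[0,0,0]]}' 0.03
python3 -m pendant '{"dp":[[0,0,-0.015],[0,0,-0.05],[0,0,-0.095],[0,-0.04,-0.14],[0,-0.08,-0.14],[0,-0.08,-0.14],[0,-0.08,-0.14],[0,-0.08,-0.14]],"rotation":[[0,0,0],[0,0,0],[0,0,0],[0,0,0],[0,0,0],[0,0,0],[0,0,0],[0,0,0]]}'
python3 - <<'E'
from h import *
a=load('side0')['pixels'];b=snap('side','s16')['pixels']
im=np.vstack([np.hstack([cv2.resize(x[195:275,320:420],(400,320),interpolation=2) for x in(a,b)]),np.hstack([cv2.resize(x[150:220,225:325],(400,280),interpolation=2) for x in(a,b)])])
cv2.imwrite('pics/a16.png',im[...,::-1])
E
```

```text
time: 51.65
tool_pos: [514.9, -223.9, 106.0]
tcp_rot: [-3.141, -0.0, 1.627]
contact_force: [-2.8, 1.2, 4.0]
grip_width: 11.9
finger_force: 30.0
time: 52.15
tool_pos: [515.3, -223.9, 105.7]
tcp_rot: [-3.142, 0.0, 1.627]
contact_force: [0.1, -0.8, -0.5]
grip_width: 29.8
finger_force: 0.0
time: 53.15
tool_pos: [436.2, -228.4, 245.7]
tcp_rot: [3.142, -0.0, 1.627]
contact_force: [0.2, 0.2, 0.4]
grip_width: 30.1
finger_force: 0.0
```

View pics/a16.png

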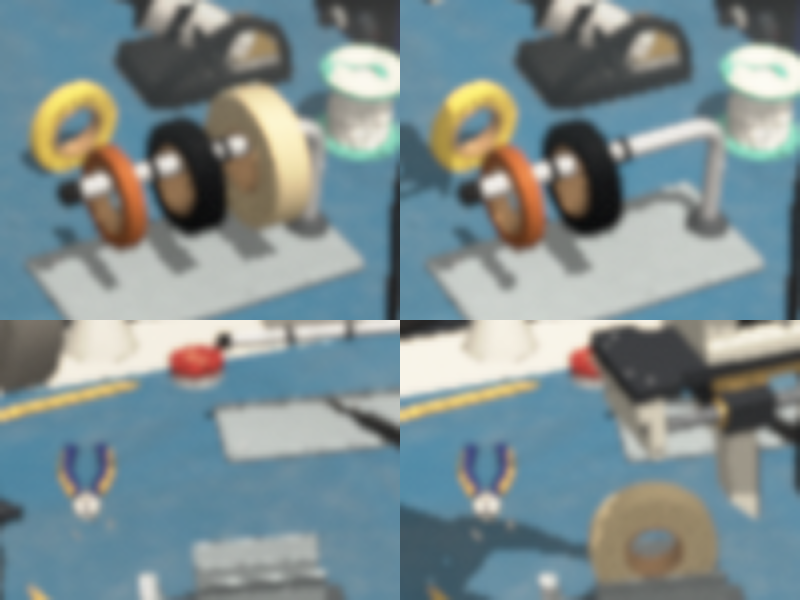

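Comparing start (left) and now (right):
- The film and black rolls hang in their original places, at (115,195) and (187,175) in both panels.
- The masking roll sits upright in the dispenser at (655,535).
- The side cutters and red tin haven't moved.

I hand the job in.

```bash
python3 -c "
from plant import workorder
print(workorder.close_job())"
```

```text
the job is handed in; nothing more can be done
None
```

The job is handed in at about 53 s: the masking roll is upright on the dispenser's rollers, the insulating and film rolls are back in their original places on the first stand, and I touched nothing else.

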